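# Clear the tin off the return bin and hold its lid at 40 degrees

### The arm

A 7-joint arm with a two-finger parallel gripper is mounted at the origin on the work surface. World frame = base frame: x ahead of the robot, y to its left, z up, the work surface at z = 0. Lengths are in m, angles in rad, forces in N, time in s.
With the tool pointing down it reaches from about 0.4 to 0.85 m from the base axis. Payload 4.5 kg.
Tool frame: the origin (TCP) lies between the finger pads; the fingertips stand r.tip_reach ahead of it and the grasp point (between the pads) lies 3 mm ahead of it (r.tip_reach is the distance from the TCP to the fingertips, in m); z points along the fingers, y is the line along which they close (so a half turn about z gives the same grasp; the last joint's range is limited). The gripper opens to 88 mm and grips with 3 to 60 N. Pads are 18 mm wide; open, the fingers measure 123 mm over their backs; the gripper's body (75 mm by 187 mm) begins 45 mm behind the grasp point.
Start: joints at [1.188, 0.689, -0.195, 1.565, 0.157, 0.902, -0.215], TCP at [0.253, -0.572, 0.261] pointing down, gripper open.
Joint ranges: [-3.01, 3.01], [-0.46, 2.08], [-1.47, 1.51], [0.13, 2.56], [-1, 4.14], [0.04, 2.09], [-2.66, 2.66]. Speed limits (rad/s): [2.57, 2.57, 3.14, 3.14, 3.14, 3.14, 3.14].

### API

Orientations are given as a unit quaternion [x, y, z, w].
In Python, from plant import r gives the robot as it stands.
- The arm moves only by the tool step_arm, never from a script. Its argument "motion" is a list of rows, each an object with "dp": the shift along the tool's x, y, z in mm, a list of three; "twist": the turn, a rotation vector about the tool's x, y, z in rad, a list of three; "hand": the opening, from -1 (shut) to 1 (fully open). In form: [{"dp": [dx, dy, dz], "twist": [rx, ry, rz], "hand": hand}, ...]. A call has 1 to 5 rows; each row is the pose to reach, as a shift and turn from the pose commanded when the call began, along the tool's axes at that moment; what a row does not reach only later rows make up. A row lasts 1/8 s, in which the tool goes at most 62.5 mm and 10.7 degrees, less where a joint would pass 70% of its speed; a pose out of reach is approached as far as the arm can. A call with a gripper value outside its range is refused whole. The fingers move at their own pace and stop on an object; "force" is the grip in N (left out, the last holds). Time passes only in rows, so rows that repeat a pose let the fingers close. It gives the time, the measured TCP pose, the force, the opening and the grip force at its end, in the units of the state.
- r.get_state(): the state, without advancing time (a new reading comes with each control period).
- r.snapshot(name): name is "scene" or "top" or "wrist"; returns a dict with "pixels" (420x560x3 uint8, red, green, blue), "depth" (420x560 float32, m along the optical axis (not along the pixel's ray), 0 where there is no reading), "fx", "fy", "cx", "cy" (pixels), "D" ([k1, k2, p1, p2, k3] as OpenCV has them; the pictures are not rectified), "xyz" and "orientation" of the camera in the world; the wrist camera has in their place "mount" (4x4, takes a point from camera to tool coordinates, whose origin is the TCP and whose axes are the flange's). Camera axes: x right, y down, z forward; pixel columns grow to the right and rows downward; lengths in m; the calibration is good to about 2 mm. A picture is of the moment at which its call begins: read the wrist's pose just before it.
- r.finish_job(): hands the job in; it is judged then, once.
Trained networks look in the newest picture that a camera, given by its name, has taken for a name from the list of things; names that differ only in an ending like _2 or _b are one class to them, and where a whole thing is asked for, a point or a joint stands for the part that bears it (a point fixed in the world has none). Each returns a list of dicts, best first, with "score" (0 to 1); they miss things now and then, are a little off and sometimes report something else, mostly with a low value. They report only what shows in the picture. A call takes as long as a camera call. They do not tell look-alikes from the thing itself.
- r.search_frame(camera, thing): "at" ([x, y, z] in m, in the coordinates of the camera as it stood for that picture, good to about 4 mm: the middle of the surface that is visible of it).
The state is a dict: "clock": time; "q": joint angles; "qd": joint speeds; "joint_torque": joint torques, N m; "tool_pos": TCP position; "eef_rot": TCP orientation; "contact_force": force on the tool from outside, world axes, zero at the start; "moment": the same for the moment, N m; "opening": opening from 0.0 (shut) to 1.0 (fully open); "finger_force": force on a finger pad.
Only numpy, scipy, OpenCV 4.12 (cv2) and the standard library are available. Lean on these libraries where they do the work, as an engineer would, in place of code of your own. Each camera call takes 0.05 s, during which the arm holds its last target. There are 200 camera calls.

### The job

Somebody left the aluminium tin on the lid of the grey return bin: lift it off and set it down flat in the purple tray, without dropping it, before you open the bin. Then raise the bin's lid (it has a black grip) with the fingers to 40 degrees from closed and keep holding it there, so that a colleague can look inside: the lid falls shut by itself, so finish while still holding it, with nothing else propping it. Leave the perforated steel tray, the bowl and the gel bottle where they are.

Things in the scene. Friction and masses are not known exactly. Their poses are not given: they have to be found in the camera images.
- station: Fixed return station: grey bin 250 x 290 x 140 mm (x, y, z) with hinged lid and, on its +y side, a white raised counter 130 mm high with a sloping steel chute let into it. Origin on the work surface; bin x -150..+100, y -145..+145 mm, raised counter x -170..+190, y +155..+500 mm in this frame. x points away from the robot (within 5 degrees), z up.
- bin_lid (a joint): Angle of the bin lid in rad: 0 closed (level), growing as its far edge rises, 1.5 at its stop. The lid is a grey plate 250 x 290 x 8 mm, about 0.4 to 0.65 kg, underside 140 mm and top 148 mm over the work surface when closed. Free hinge: it falls shut when let go at any angle below 80 degrees.
- lid_hinge (a point): Point on the lid's hinge axis, in the middle of the lid's edge nearest the robot, 140 mm up (level with the underside of the closed lid). The axis runs along the station's y; the lid's far edge swings up and back towards the robot.
- lid_grip (a point): Middle of the lid's black upright grip, a fin on its top face near the far edge: 50 mm long (along x, away from the hinge), 16 mm thick (y), 40 mm high above the lid's top. The point lies 25 mm above the lid's top face, 220 mm from the hinge axis along the lid and 33 mm square to it. x points away from the hinge along the lid, z out of the top face; it turns with the lid.
- tin: Loose closed aluminium tin 100 x 50 x 32 mm (x, y, z), 0.1 to 0.2 kg, lying flat on the closed bin lid. Origin at the centre of its underside, x along its length, z up.
- purple_tray: Loose purple plastic tray 200 x 140 x 20 mm (x, y, z), floor and walls 4 mm thick, on the raised counter (130 mm high), either next to the bin or farther left. Origin at the centre of its underside; its x points about away from the robot.
- perforated_tray: Loose perforated steel tray 200 x 140 x 20 mm, walls 3 mm, in the other place on the raised counter. Origin at the centre of its underside. To be left alone.
- bowl: Loose white ceramic bowl, 120 mm across, 50 mm high, on the counter to the right of the bin. Origin at the centre of its underside. To be left alone.
- gel_bottle: Loose clear bottle of hand gel with a blue cap, 60 mm across, 150 mm high, standing right of the bin. Origin at the centre of its underside. To be left alone.
Mind the look-alikes: they are no part of the job. There is more than one size of the tin; the one meant has the size given above.

How it is judged:
On the way:
1. the tin lies flat in the purple tray, let go, the bin lid still shut (x of tin in the frame of purple_tray between -0.075 and 0.075 m and y of tin in the frame of purple_tray between -0.055 and 0.055 m and z of tin in the frame of purple_tray below 0.01 m and angle between tin's own z axis and vertical below 0.1 rad and linear speed of tin below 0.03 m/s and contact force between tin and the fingers below 0.1 N and value of joint bin_lid below 0.06 rad), for 0.2 s.
At the end, for the whole second after the job is handed in: The bin lid stands still at 40 degrees (35 to 45) and is carried by the gripper's fingers alone, no loose thing touching it; the tin lies flat and at rest on the floor of the purple tray; the perforated tray, the bowl and the bottle are within 30 mm of where they stood (x of tin in the frame of purple_tray between -0.075 and 0.075 m and y of tin in the frame of purple_tray between -0.055 and 0.055 m and z of tin in the frame of purple_tray below 0.01 m and angle between tin's own z axis and vertical below 0.1 rad and linear speed of tin below 0.03 m/s and value of joint bin_lid between 0.611 and 0.785 rad and velocity of joint bin_lid between -0.08 and 0.08 rad/s and contact force between bin_lid and the fingers above 0.5 N and contact force between bin_lid and tin below 0.1 N and contact force between bin_lid and purple_tray below 0.1 N and contact force between bin_lid and perforated_tray below 0.1 N and contact force between bin_lid and bowl below 0.1 N and contact force between bin_lid and gel_bottle below 0.1 N and distance of each of perforated_tray, bowl, gel_bottle from where it was at the start of the episode below 0.03 m); the arm keeps its last pose, push and grip.
It fails at once if the lid is raised with the tin still on it (value of joint bin_lid above 0.12 rad and contact force between tin and bin_lid above 0.05 N).
It fails at once if the tin is dropped (falls faster than 0.7 m/s out of the fingers) (linear speed of tin above 0.7 m/s and contact force between tin and the fingers below 0.05 N).
It fails at once if the perforated tray, the bowl or the bottle is moved more than 30 mm (distance of any of perforated_tray, bowl, gel_bottle from where it was at the start of the episode above 0.03 m).
It fails at once if the bowl or the bottle is tipped (angle between any of bowl, gel_bottle's own z axis and vertical above 0.5 rad).
It also fails if it takes over 64 s, if anything falls off the work surface, if the arm or the gripper's body presses on something with over 40 N, if the wrist force passes 120 N, or if a joint passes its speed limit or range.

## Working session

There is one attempt and no reset: what is moved stays moved. The work goes in short steps, Python scripts to look and compute and a tool call to move; the robot and the scene stay as the last step left them, time stands still between calls to the robot, and variables do not carry over. Pictures are saved under pics/ and viewed, at most 10 in all, crops included, and the job is handed in when it is done.

Besides the shell and the picture viewer there is one more tool, called after "Call:" by a JSON object that holds its "op" and its "data", one argument or row to a line. step_arm: Moves the arm, as the interface text tells. Its arguments: {"type":"object","properties":{"motion":{"type":"array"},"force":{"type":"number"}},"required":["motion"]}

```bash
ls; mkdir -p pics; cat > h.py <<'E'
from plant import r
import numpy as np, cv2
from scipy.spatial.transform import Rotation as R
def cam(n):
    st=r.get_state(); s=r.snapshot(n)
    K=np.array([[s['fx'],0,s['cx']],[0,s['fy'],s['cy']],[0,0,1]]); D=np.array(s['D'])
    if n=='wrist':
        T=np.eye(4);T[:3,:3]=R.from_quat(st['eef_rot']).as_matrix();T[:3,3]=st['tool_pos'];T=T@np.array(s['mount'])
    else:
        T=np.eye(4);o=np.array(s['orientation']);T[:3,:3]=o if o.shape==(3,3) else R.from_quat(o).as_matrix();T[:3,3]=s['xyz']
    return s,K,D,T
def save(s,name): cv2.imwrite('pics/'+name,s['pixels'][:,:,::-1])
def cloud(s,K,D,T):
    h,w=s['depth'].shape; u,v=np.meshgrid(np.arange(w),np.arange(h))
    p=cv2.undistortPoints(np.stack([u,v],-1).reshape(-1,1,2).astype(np.float64),K,D).reshape(h,w,2)
    d=s['depth']; P=np.dstack([p[...,0]*d,p[...,1]*d,d])
    return P@T[:3,:3].T+T[:3,3]
def search(n,thing,T): return [(round(x['score'],2),(T[:3,:3]@np.array(x['at'])+T[:3,3]).round(3)) for x in r.search_frame(n,thing)]
E
python3 - <<'E'
from h import *
st=r.get_state();print(st,r.tip_reach)
for n in ['scene','top']:
    s,K,D,T=cam(n); save(s,n+'1.png'); P=cloud(s,K,D,T); np.save(n+'.npy',P)
    print(n,T.round(3).tolist(),K[0,0])
    for t in ['station','tin','purple_tray','perforated_tray','bowl','gel_bottle','lid_grip']:print(t,search(n,t,T))
E
```

```text
pics
{'clock': 0.0, 'q': array([ 1.18778894,  0.69000284, -0.19449925,  1.566313  ,  0.15730026,
        0.90246631, -0.21509951]), 'qd': array([-5.62652880e-04, -2.27819186e-04, -4.56828738e-04, -2.94752292e-04,
       -6.31196659e-06, -1.54523694e-03,  5.40956756e-04]), 'joint_torque': array([ 8.84106885e-05, -5.27558362e+01, -1.26692556e+00, -1.53425235e+01,
       -5.26364415e-02,  6.46878878e-03,  1.54058671e-04]), 'tool_pos': array([ 0.2527487 , -0.57099119,  0.25990611]), 'eef_rot': array([ 9.78354810e-01,  2.06932492e-01, -2.50368609e-04, -8.64055661e-04]), 'contact_force': array([0.1374848 , 0.13286895, 0.34770354]), 'moment': array([0.02217288, 0.01352933, 0.00192485]), 'finger_force': 0.0, 'opening': 0.9943650526537566} 0.022
scene [[-0.054, 0.828, -0.559, 1.136], [0.999, 0.044, -0.031, -0.047], [-0.001, -0.56, -0.829, 1.102], [0.0, 0.0, 0.0, 1.0]] 446.59679660001035
station [(0.71, array([ 0.571, -0.031,  0.133]))]
tin [(0.8, array([ 0.5  , -0.13 ,  0.179]))]
purple_tray [(0.9, array([0.628, 0.06 , 0.135]))]
perforated_tray [(0.73, array([0.625, 0.241, 0.134]))]
bowl [(0.93, array([ 0.389, -0.456,  0.026]))]
gel_bottle [(0.61, array([ 0.617, -0.43 ,  0.096]))]
lid_grip [(0.91, array([ 0.546, -0.182,  0.149]))]
top [[-0.01, -0.99, 0.141, 0.316], [-1.0, 0.011, 0.01, -0.101], [-0.011, -0.141, -0.99, 1.298], [0.0, 0.0, 0.0, 1.0]] 434.91005518321276
station [(0.96, array([ 0.488, -0.031,  0.129]))]
tin [(0.73, array([ 0.485, -0.134,  0.18 ])), (0.63, array([ 0.318, -0.178,  0.021]))]
purple_tray [(0.89, array([0.618, 0.06 , 0.133]))]
perforated_tray [(0.92, array([0.618, 0.234, 0.131])), (0.49, array([0.619, 0.059, 0.133]))]
bowl [(0.68, array([ 0.411, -0.456,  0.018]))]
gel_bottle [(0.93, array([ 0.591, -0.432,  0.098]))]
lid_grip [(0.71, array([ 0.524, -0.184,  0.146]))]
```

View pics/scene1.png

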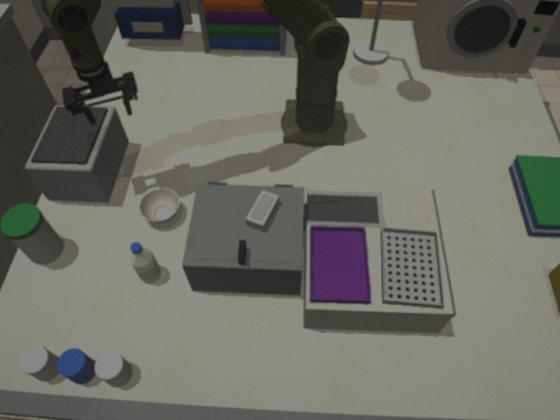

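View pics/top1.png

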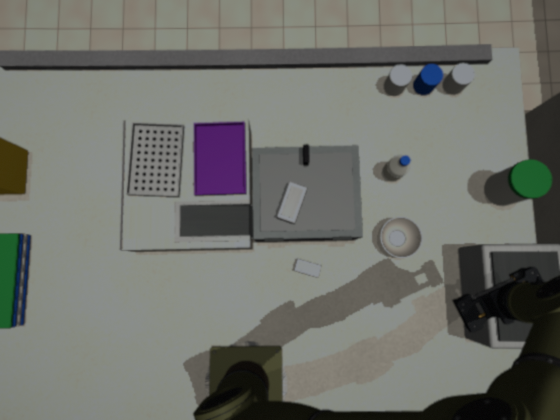

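```bash
python3 - <<'E'
from h import *
for n in ['scene','top']:
    P=np.load(n+'.npy'); x,y,z=P[...,0],P[...,1],P[...,2]
    def rect(m,name):
        p=P[m]
        if len(p)<10: print(name,len(p));return
        c,sz,a=cv2.minAreaRect(p[:,:2].astype(np.float32)); print(n,name,len(p),np.round(c,3),np.round(sz,3),round(a,1),'z med',np.median(p[:,2]).round(4),'med',np.median(p[:,:2],0).round(3))
    lid=(x>.35)&(x<.75)&(y<-.02)&(y>-.36)
    rect(lid&(abs(z-.148)<.006),'lid')
    near=(x>.4)&(x<.57)&(y<-.07)&(y>-.2)
    rect(near&(abs(z-.18)<.006),'tin')
    rect(lid&(x>.56)&(z>.165)&(z<.2),'grip'); rect(lid&(x>.56)&(z>.182)&(z<.2),'griptop')
    tr=(x>.45)&(x<.8)
    for nm,a,b in [('near tray',-.03,.14),('far tray',.15,.33)]:
        rect(tr&(y>a)&(y<b)&(z>.143)&(z<.165),nm+' rim'); rect(tr&(y>a)&(y<b)&(abs(z-.134)<.004),nm+' fl')
E
```

```text
scene lid 8450 [ 0.521 -0.173] [0.26  0.291] 0.3 z med 0.1487 med [ 0.545 -0.187]
scene tin 658 [ 0.492 -0.132] [0.051 0.102] 69.2 z med 0.1796 med [ 0.496 -0.132]
scene grip 156 [ 0.621 -0.171] [0.046 0.016] 0.7 z med 0.1873 med [ 0.626 -0.17 ]
scene griptop 122 [ 0.62  -0.172] [0.045 0.016] 0.2 z med 0.1878 med [ 0.622 -0.171]
scene near tray rim 692 [0.585 0.05 ] [0.272 0.16 ] 1.0 z med 0.1489 med [0.624 0.043]
scene near tray fl 4260 [0.616 0.056] [0.243 0.169] 0.0 z med 0.134 med [0.626 0.062]
scene far tray rim 580 [0.618 0.236] [0.143 0.204] 87.1 z med 0.149 med [0.63  0.239]
scene far tray fl 5079 [0.593 0.24 ] [0.286 0.18 ] 0.0 z med 0.1328 med [0.611 0.238]
top lid 9018 [ 0.518 -0.174] [0.258 0.29 ] 0.5 z med 0.148 med [ 0.521 -0.186]
top tin 715 [ 0.488 -0.134] [0.05 0.1 ] 69.8 z med 0.1795 med [ 0.488 -0.134]
top grip 130 [ 0.615 -0.173] [0.016 0.048] 89.6 z med 0.1856 med [ 0.613 -0.172]
top griptop 110 [ 0.616 -0.173] [0.016 0.046] 89.6 z med 0.186 med [ 0.616 -0.172]
top near tray rim 487 [0.619 0.051] [0.204 0.16 ] 1.3 z med 0.1489 med [0.624 0.067]
top near tray fl 3403 [0.614 0.061] [0.243 0.158] 0.1 z med 0.1331 med [0.612 0.061]
top far tray rim 429 [0.617 0.236] [0.143 0.203] 87.1 z med 0.1482 med [0.623 0.238]
top far tray fl 3866 [0.592 0.24 ] [0.283 0.18 ] 0.2 z med 0.1324 med [0.603 0.238]
```

The pictures show the tin on the lid at scene (262,208) / top (291,203), the black fin at top (306,155), and the purple tray next to the bin at top (220,158). A smaller look-alike tin lies on the table at top (307,268). The two views agree: tin at (0.489, -0.133), top at 0.180, long axis -20°.

Call:
{"op": "step_arm", "data": {
  "motion": [
    {"dp": [49,-38,-10],"twist": [0,0,0.15],"hand": 1},
    {"dp": [98,-76,-20],"twist": [0,0,0.3],"hand": 1},
    {"dp": [147,-114,-30],"twist": [0,0,0.45],"hand": 1},
    {"dp": [196,-152,-30],"twist": [0,0,0.6],"hand": 1},
    {"dp": [245,-190,-30],"twist": [0,0,0.77],"hand": 1}
  ]
}}

```text
clock: 1.42
tool_pos: [0.4012, -0.2969, 0.2911]
eef_rot: [0.984, -0.178, 0.001, 0.0]
contact_force: [1.7, 0.9, 0.2]
opening: 1.004
finger_force: 0.0
```

```bash
cat >> h.py <<'E'
def goal(pos,yaw,pitch=0):
    """tool-frame dp(mm), twist from measured pose to: x-axis at yaw (deg), z down, then pitch deg about world-y-like tool y"""
    st=r.get_state(); A=R.from_quat(st['eef_rot'])
    B=R.from_euler('z',yaw,degrees=True)*R.from_euler('y',pitch,degrees=True)*R.from_euler('x',180,degrees=True)
    print('t',round(st['clock'],2),'at',st['tool_pos'].round(4),'open',round(st['opening'],3),'F',st['contact_force'].round(1),'ff',st['finger_force'],
     'dp',(1000*A.inv().apply(np.array(pos)-st['tool_pos'])).round(1),'tw',(A.inv()*B).as_rotvec().round(3))
E
python3 -c "
from h import *
goal([.489,-.133,.29],-20.2)"
```

```text
t 1.43 at [ 0.4012 -0.2969  0.2911] open 1.004 F [1.7 0.9 0.2] ff 0.0 dp [  24.7 -184.3    1.2] tw [-0.    -0.001 -0.006]
```

Call:
{"op": "step_arm", "data": {
  "motion": [
    {"dp": [7,-55,0],"twist": [0,0,0],"hand": 1},
    {"dp": [14,-110,0],"twist": [0,0,0],"hand": 1},
    {"dp": [21,-160,0],"twist": [0,0,0],"hand": 1},
    {"dp": [25,-184,0],"twist": [0,0,0],"hand": 1},
    {"dp": [25,-184,0],"twist": [0,0,0],"hand": 1}
  ]
}}

```text
clock: 2.05
tool_pos: [0.4882, -0.1326, 0.2908]
eef_rot: [0.985, -0.173, 0.0, -0.0]
contact_force: [0.2, -0.7, 0.0]
opening: 0.997
finger_force: 0.0
```

```bash
python3 - <<'E'
from h import *
s,K,D,T=cam('wrist'); save(s,'w1.png'); P=cloud(s,K,D,T)
x,y,z=np.moveaxis(P,-1,0)
for nm,m in [('tin',(abs(z-.18)<.006)&(x>.4)&(x<.58)&(y<-.06)&(y>-.2)),('fin',(abs(z-.188)<.006)&(x>.585)&(x<.68)&(y<-.1)&(y>-.25))]:
    p=P[m]
    if len(p)>10:
        c,sz,a=cv2.minAreaRect(p[:,:2].astype(np.float32)); print(nm,len(p),np.round(c,4),np.round(sz,3),a,np.median(p[:,2]))
print(search('wrist','tin',T))
s,K,D,T=cam('top');P=cloud(s,K,D,T);px=s['pixels'].astype(int)
m=(px[...,2]>px[...,1]+40)&(px[...,0]>px[...,1]+20)&(P[...,1]>-.05)&(P[...,1]<.2)&(P[...,2]<.17)
p=P[m]; c,sz,a=cv2.minAreaRect(p[:,:2].astype(np.float32)); print('purple',len(p),c,sz,a)
goal([.489,-.133,.175],-20.2)
E
```

```text
tin 10540 [ 0.4918 -0.1329] [0.05  0.099] 69.82861328125 0.18009943670140194
fin 795 [ 0.6031 -0.1716] [0.016 0.018] 89.83172607421875 0.18732911447509484
[(0.77, array([ 0.318, -0.17 ,  0.027])), (0.58, array([ 0.498, -0.138,  0.181]))]
purple 3556 (0.6179099082946777, 0.06055915728211403) (0.19989222288131714, 0.13869746029376984) 1.3603003025054932
t 2.2 at [ 0.4864 -0.1363  0.2908] open 1.004 F [-0.2 -0.7 -0.9] ff 0.0 dp [  1.3  -4.2 115.8] tw [ 0.001  0.    -0.003]
```

Call:
{"op": "step_arm", "data": {
  "motion": [
    {"dp": [1,-2,40],"twist": [0,0,0],"hand": 1},
    {"dp": [2,-3,80],"twist": [0,0,0],"hand": 1},
    {"dp": [2,-3,105],"twist": [0,0,0],"hand": 1},
    {"dp": [2,-3,115],"twist": [0,0,0],"hand": 1},
    {"dp": [2,-3,115],"twist": [0,0,0],"hand": 1}
  ]
}}

```text
clock: 2.82
tool_pos: [0.4898, -0.1335, 0.1757]
eef_rot: [0.984, -0.177, -0.0, 0.0]
contact_force: [0.2, 0.9, -0.1]
opening: 1.001
finger_force: 0.0
```

Call:
{"op": "step_arm", "data": {
  "motion": [
    {"dp": [0,0,0],"twist": [0,0,0],"hand": -0.2},
    {"dp": [0,0,0],"twist": [0,0,0],"hand": -0.2},
    {"dp": [0,0,0],"twist": [0,0,0],"hand": -0.2},
    {"dp": [0,0,0],"twist": [0,0,0],"hand": -0.2},
    {"dp": [0,0,0],"twist": [0,0,0],"hand": -0.2}
  ],
  "force": 20
}}

```text
clock: 3.45
tool_pos: [0.4903, -0.1325, 0.176]
eef_rot: [0.984, -0.176, 0.0, 0.0]
contact_force: [-0.8, 0.1, 2.7]
opening: 0.563
finger_force: 20.0
```

Call:
{"op": "step_arm", "data": {
  "motion": [
    {"dp": [0,0,-15],"twist": [0,0,0],"hand": -0.2},
    {"dp": [0,0,-40],"twist": [0,0,0],"hand": -0.2},
    {"dp": [0,0,-60],"twist": [0,0,0],"hand": -0.2},
    {"dp": [8,-35,-60],"twist": [0,0,-0.08],"hand": -0.2},
    {"dp": [20,-80,-60],"twist": [0,0,-0.18],"hand": -0.2}
  ]
}}

```text
clock: 4.08
tool_pos: [0.5366, -0.0648, 0.236]
eef_rot: [0.996, -0.086, -0.0, 0.001]
contact_force: [0.8, -0.2, -1.0]
opening: 0.564
finger_force: 20.0
```

```bash
python3 -c "
from h import *
goal([.618,.0605,.230],1.4)"
```

```text
t 4.08 at [ 0.5366 -0.0648  0.236 ] open 0.564 F [ 0.8 -0.2 -1. ] ff 19.998060115613043 dp [  58.6 -137.5    5.8] tw [ 0.001  0.    -0.198]
```

Call:
{"op": "step_arm", "data": {
  "motion": [
    {"dp": [20,-45,0],"twist": [0,0,-0.08],"hand": -0.2},
    {"dp": [40,-90,3],"twist": [0,0,-0.16],"hand": -0.2},
    {"dp": [55,-125,6],"twist": [0,0,-0.2],"hand": -0.2},
    {"dp": [58,-137,6],"twist": [0,0,-0.2],"hand": -0.2},
    {"dp": [58,-137,6],"twist": [0,0,-0.2],"hand": -0.2}
  ]
}}

```text
clock: 4.7
tool_pos: [0.6167, 0.0605, 0.2293]
eef_rot: [1.0, 0.013, -0.001, 0.0]
contact_force: [0.1, -0.5, -0.1]
opening: 0.562
finger_force: 20.0
```

```bash
python3 -c "
from h import *
goal([.618,.0605,.164],1.4)
s,K,D,T=cam('top');save(s,'top2.png')"
```

```text
t 4.7 at [0.6167 0.0605 0.2293] open 0.562 F [ 0.1 -0.5 -0.1] ff 19.999693888239563 dp [ 1.4  0.  65.3] tw [0.001 0.001 0.003]
```

Call:
{"op": "step_arm", "data": {
  "motion": [
    {"dp": [1,0,25],"twist": [0,0,0],"hand": -0.2},
    {"dp": [1,0,50],"twist": [0,0,0],"hand": -0.2},
    {"dp": [1,0,61],"twist": [0,0,0],"hand": -0.2},
    {"dp": [1,0,64],"twist": [0,0,0],"hand": -0.2},
    {"dp": [1,0,65],"twist": [0,0,0],"hand": -0.2}
  ]
}}

```text
clock: 5.38
tool_pos: [0.6187, 0.0602, 0.1654]
eef_rot: [1.0, 0.013, 0.001, 0.0]
contact_force: [-0.8, -0.1, -1.0]
opening: 0.566
finger_force: 20.0
```

Call:
{"op": "step_arm", "data": {
  "motion": [
    {"dp": [0,0,1],"twist": [0,0,0],"hand": -0.2},
    {"dp": [0,0,2],"twist": [0,0,0],"hand": -0.2},
    {"dp": [0,0,2],"twist": [0,0,0],"hand": -0.2}
  ]
}}

```text
clock: 5.75
tool_pos: [0.6184, 0.0607, 0.1629]
eef_rot: [1.0, 0.013, 0.0, 0.0]
contact_force: [-0.0, -0.4, -0.6]
opening: 0.561
finger_force: 20.0
```

Call:
{"op": "step_arm", "data": {
  "motion": [
    {"dp": [0,0,1],"twist": [0,0,0],"hand": -0.2},
    {"dp": [0,0,1],"twist": [0,0,0],"hand": -0.2}
  ]
}}

```text
clock: 6.0
tool_pos: [0.6185, 0.0607, 0.162]
eef_rot: [1.0, 0.013, 0.0, 0.0]
contact_force: [-0.1, -0.5, 2.3]
opening: 0.564
finger_force: 20.0
```

Call:
{"op": "step_arm", "data": {
  "motion": [
    {"dp": [0,0,1],"twist": [0,0,0],"hand": -0.2},
    {"dp": [0,0,1],"twist": [0,0,0],"hand": -0.2}
  ]
}}

```text
clock: 6.25
tool_pos: [0.6185, 0.0607, 0.162]
eef_rot: [1.0, 0.013, 0.0, -0.0]
contact_force: [-2.8, -0.6, 9.7]
opening: 0.565
finger_force: 20.0
```

Call:
{"op": "step_arm", "data": {
  "motion": [
    {"dp": [0,0,-1],"twist": [0,0,0],"hand": -0.2},
    {"dp": [0,0,-1],"twist": [0,0,0],"hand": 0.55},
    {"dp": [0,0,-1],"twist": [0,0,0],"hand": 0.55},
    {"dp": [0,0,-1],"twist": [0,0,0],"hand": 0.55},
    {"dp": [0,0,-1],"twist": [0,0,0],"hand": 0.55}
  ]
}}

```text
clock: 6.88
tool_pos: [0.6183, 0.0607, 0.1616]
eef_rot: [1.0, 0.013, -0.0, 0.0]
contact_force: [-0.4, -0.4, -0.8]
opening: 0.774
finger_force: 0.0
```

Call:
{"op": "step_arm", "data": {
  "motion": [
    {"dp": [0,0,-1],"twist": [0,0,0],"hand": 0.55},
    {"dp": [0,0,-10],"twist": [0,0,0],"hand": 0.55},
    {"dp": [0,0,-40],"twist": [0,0,0],"hand": 0.55},
    {"dp": [0,0,-90],"twist": [0,0,0],"hand": 0.55},
    {"dp": [0,0,-130],"twist": [0,0,0],"hand": 0.55}
  ]
}}

```text
clock: 7.5
tool_pos: [0.6187, 0.0607, 0.2943]
eef_rot: [1.0, 0.013, 0.001, -0.0]
contact_force: [0.5, 0.4, -0.7]
opening: 0.77
finger_force: 0.0
```

```bash
python3 - <<'E'
from h import *
s,K,D,T=cam('scene'); save(s,'s2.png'); P=cloud(s,K,D,T)
x,y,z=np.moveaxis(P,-1,0)
m=(abs(z-.166)<.006)&(x>.5)&(x<.72)&(y>0)&(y<.13);p=P[m];c,sz,a=cv2.minAreaRect(p[:,:2].astype(np.float32)); print('tin',len(p),c,sz,a,np.median(p[:,2]))
s,K,D,T=cam('wrist'); save(s,'w2.png'); P=cloud(s,K,D,T);x,y,z=np.moveaxis(P,-1,0)
m=(abs(z-.166)<.01)&(x>.5)&(x<.72)&(y>0)&(y<.13);p=P[m];c,sz,a=cv2.minAreaRect(p[:,:2].astype(np.float32)); print('tin',len(p),c,sz,a,np.percentile(p[:,2],[5,50,95]))
# lid: hinge & fin from first cloud
P=np.load('top.npy');x,y,z=np.moveaxis(P,-1,0)
m=(abs(z-.148)<.006)&(y<-.1)&(y>-.25)&(x>.35)&(x<.7);print('lid x',P[m][:,0].min(),P[m][:,0].max())
goal([.616,-.172,.292],1)
E
```

```text
tin 790 (0.6195770502090454, 0.06138335168361664) (0.10118579119443893, 0.050999049097299576) 1.7612248659133911 0.16669560134988004
tin 8888 (0.6203706860542297, 0.06148044019937515) (0.09884341061115265, 0.05130383372306824) 1.3462491035461426 [0.16416106 0.16610175 0.16743059]
lid x 0.3893860553952896 0.6474684325165818
t 7.6 at [0.6212 0.0609 0.2975] open 0.778 F [-0.1  0.1 -0.2] ff 0.0 dp [-11.4 232.7   5. ] tw [-0.001 -0.011  0.009]
```

View pics/s2.png

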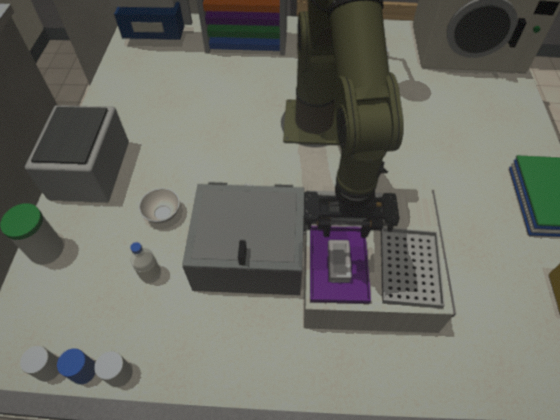

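The tin lies flat in the purple tray at scene (340,260), with its top 32 mm above the tray floor. The lid is still shut, with the fin at (242,250). Next I go to the fin.

Call:
{"op": "step_arm", "data": {
  "motion": [
    {"dp": [-1,55,0],"twist": [0,0,0],"hand": 0.4},
    {"dp": [-2,110,0],"twist": [0,0,0],"hand": 0.4},
    {"dp": [-3,165,0],"twist": [0,0,0],"hand": 0.4},
    {"dp": [-4,215,0],"twist": [0,0,0.01],"hand": 0.4},
    {"dp": [-4,233,0],"twist": [0,0,0.01],"hand": 0.4}
  ]
}}

```text
clock: 8.22
tool_pos: [0.6194, -0.1769, 0.2913]
eef_rot: [1.0, 0.006, -0.001, 0.001]
contact_force: [0.0, 0.8, -0.3]
opening: 0.701
finger_force: 0.0
```

Call:
{"op": "step_arm", "data": {
  "motion": [
    {"dp": [0,0,0],"twist": [0,0,0],"hand": 0.4},
    {"dp": [0,0,0],"twist": [0,0,0],"hand": 0.4}
  ]
}}

```text
clock: 8.48
tool_pos: [0.621, -0.1692, 0.2916]
eef_rot: [1.0, 0.01, -0.0, -0.001]
contact_force: [-0.7, 0.3, 0.1]
opening: 0.701
finger_force: 0.0
```

```bash
python3 - <<'E'
from h import *
goal([.616,-.172,.176],.5)
s,K,D,T=cam('wrist'); save(s,'w3.png'); P=cloud(s,K,D,T);x,y,z=np.moveaxis(P,-1,0)
m=(abs(z-.187)<.008)&(x>.55)&(x<.68)&(y>-.25)&(y<-.1);p=P[m];c,sz,a=cv2.minAreaRect(p[:,:2].astype(np.float32)); print('fin',len(p),c,sz,a,np.percentile(p[:,2],[5,50,95]))
print(search('wrist','tin',T))
goal([.616,-.172,.176],.5)
E
```

```text
t 8.47 at [ 0.621  -0.1692  0.2916] open 0.701 F [-0.7  0.3  0.1] ff 0.0 dp [ -5.    3.  115.6] tw [-0.002  0.     0.012]
fin 1745 (0.6197001934051514, -0.17187818884849548) (0.04927244782447815, 0.015635071322321892) 0.9506798386573792 [0.18525145 0.18746864 0.18867112]
[(0.62, array([0.613, 0.036, 0.154]))]
t 8.57 at [ 0.621  -0.1694  0.2917] open 0.698 F [0.3 0.6 0.3] ff 0.0 dp [ -5.1   2.6 115.7] tw [-0.002 -0.     0.012]
```

View pics/w3.png

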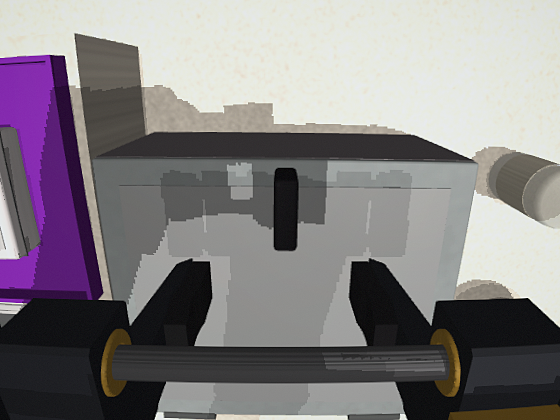

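The wrist view shows the black fin at (286,210), standing free between the open fingers' lines; the tin is at the left, in the purple tray. Lowering onto the fin.

Call:
{"op": "step_arm", "data": {
  "motion": [
    {"dp": [-2,2,40],"twist": [0,0,0.007],"hand": 0.3},
    {"dp": [-2,2,80],"twist": [0,0,0.007],"hand": 0.3},
    {"dp": [-2,2,105],"twist": [0,0,0.007],"hand": 0.3},
    {"dp": [-2,2,115],"twist": [0,0,0.007],"hand": 0.3},
    {"dp": [-2,2,115],"twist": [0,0,0.007],"hand": 0.3}
  ]
}}

```text
clock: 9.2
tool_pos: [0.6189, -0.1735, 0.1767]
eef_rot: [1.0, 0.006, -0.0, -0.0]
contact_force: [0.8, -0.0, 0.3]
opening: 0.657
finger_force: 0.0
```

Call:
{"op": "step_arm", "data": {
  "motion": [
    {"dp": [0,0,0],"twist": [0,0,0],"hand": -0.9},
    {"dp": [0,0,0],"twist": [0,0,0],"hand": -0.9},
    {"dp": [0,0,0],"twist": [0,0,0],"hand": -0.9},
    {"dp": [0,0,0],"twist": [0,0,0],"hand": -0.9},
    {"dp": [0,0,0],"twist": [0,0,0],"hand": -0.9}
  ],
  "force": 35
}}

```text
clock: 9.82
tool_pos: [0.6188, -0.1724, 0.177]
eef_rot: [1.0, 0.006, -0.0, -0.001]
contact_force: [-1.2, 4.9, 4.2]
opening: 0.173
finger_force: 35.0
```

```bash
python3 - <<'E'
from h import *
p=r.get_state()['tool_pos']; st=r.get_state(); print(p,st['opening'],st['contact_force'],st['q'].round(2))
h=np.array([.398,.140]); v=np.array([p[0],p[2]])-h
for a in [4,8,16,24,32,40]:
    c,s=np.cos(np.radians(a)),np.sin(np.radians(a)); d=np.array([c*v[0]-s*v[1],s*v[0]+c*v[1]])-v
    print(a,'dp',round(1000*d[0],1),0,round(-1000*d[1],1),'tw y',round(np.radians(a),3))
E
```

```text
[ 0.61876114 -0.17242164  0.17697109] 0.1730443318484621 [-1.21779189  4.90080728  4.20899376] [ 0.22  0.81 -0.04  1.59  0.04  0.74 -1.4 ]
4 dp -3.1 0 -15.3 tw y 0.07
8 dp -7.3 0 -30.4 tw y 0.14
16 dp -18.7 0 -59.4 tw y 0.279
24 dp -34.1 0 -86.6 tw y 0.419
32 dp -53.1 0 -111.4 tw y 0.559
40 dp -75.4 0 -133.3 tw y 0.698
```

Call:
{"op": "step_arm", "data": {
  "motion": [
    {"dp": [-1,0,-8],"twist": [0,0.035,0],"hand": -0.9},
    {"dp": [-3,0,-15],"twist": [0,0.07,0],"hand": -0.9},
    {"dp": [-5,0,-23],"twist": [0,0.105,0],"hand": -0.9},
    {"dp": [-7,0,-30],"twist": [0,0.14,0],"hand": -0.9},
    {"dp": [-7,0,-30],"twist": [0,0.14,0],"hand": -0.9}
  ]
}}

```text
clock: 10.45
tool_pos: [0.6115, -0.1725, 0.2069]
eef_rot: [0.998, 0.006, 0.07, -0.001]
contact_force: [1.1, 5.0, -2.6]
opening: 0.18
finger_force: 35.0
```

```bash
cat > arc.py <<'E'
from h import *
st=r.get_state(); p=st['tool_pos']; A=R.from_quat(st['eef_rot']); print(st['clock'],p.round(4),st['opening'],st['contact_force'].round(1),st['q'].round(2))
zt=A.as_matrix()[:,2]; v=np.array([p[0]-.398,p[2]-.14])
ang=np.degrees(np.arctan2(v[1],v[0]))-np.degrees(np.arctan2(37,220.8)); print('tool pitch',np.degrees(np.arcsin(zt[0])).round(2),'lid by pos',ang.round(2),'rad',np.hypot(*v))
for a in [8,16,20,24,28,32,36,40]:
    if a<ang: continue
    c,s=np.cos(np.radians(a)),np.sin(np.radians(a)); t=np.array([.398+c*.2208-s*.037,p[1],.14+s*.2208+c*.037])
    print(a,'dp',(1000*A.inv().apply(t-p)).round(1),'tw y',round(np.radians(a)-np.arcsin(zt[0]),3))
E
python3 arc.py
```

```text
10.45 [ 0.6115 -0.1725  0.2069] 0.17994166470997736 [ 1.1  5.  -2.6] [ 0.26  0.72 -0.07  1.72  0.03  0.57 -1.37]
tool pitch 8.04 lid by pos 7.88 rad 0.2237659797366866
8 dp [ 0.  -0.  -0.5] tw y -0.001
16 dp [ -7.2  -0.2 -30.9] tw y 0.139
20 dp [-12.5  -0.3 -45.6] tw y 0.209
24 dp [-18.7  -0.4 -59.9] tw y 0.279
28 dp [-25.9  -0.6 -73.8] tw y 0.348
32 dp [-34.   -0.7 -87.1] tw y 0.418
36 dp [-43.1  -0.9 -99.9] tw y 0.488
40 dp [ -53.    -1.  -111.9] tw y 0.558
```

Call:
{"op": "step_arm", "data": {
  "motion": [
    {"dp": [-3,0,-15],"twist": [0,0.037,0],"hand": -0.9},
    {"dp": [-7,0,-31],"twist": [0,0.074,0],"hand": -0.9},
    {"dp": [-12,0,-46],"twist": [0,0.111,0],"hand": -0.9},
    {"dp": [-19,0,-60],"twist": [0,0.148,0],"hand": -0.9},
    {"dp": [-19,0,-60],"twist": [0,0.148,0],"hand": -0.9}
  ],
  "force": 28
}}

```text
clock: 11.08
tool_pos: [0.5847, -0.1728, 0.2652]
eef_rot: [0.989, 0.006, 0.145, -0.002]
contact_force: [3.0, 7.4, -1.4]
opening: 0.181
finger_force: 28.0
```

```bash
python3 arc.py
```

```text
11.075 [ 0.5847 -0.1728  0.2652] 0.18078327114996104 [ 3.   7.4 -1.4] [ 0.33  0.57 -0.13  1.87  0.    0.42 -1.33]
tool pitch 16.72 lid by pos 24.32 rad 0.22478153932456243
28 dp [ -5.5  -0.1 -13.3] tw y 0.197
32 dp [-11.6  -0.3 -27.7] tw y 0.267
36 dp [-18.6  -0.4 -41.7] tw y 0.337
40 dp [-26.6  -0.6 -55.1] tw y 0.406
```

Call:
{"op": "step_arm", "data": {
  "motion": [
    {"dp": [-5,0,-13],"twist": [0,0.035,0],"hand": -0.9},
    {"dp": [-12,0,-28],"twist": [0,0.07,0],"hand": -0.9},
    {"dp": [-19,0,-42],"twist": [0,0.1,0],"hand": -0.9},
    {"dp": [-27,0,-55],"twist": [0,0.14,0],"hand": -0.9},
    {"dp": [-27,0,-55],"twist": [0,0.14,0],"hand": -0.9}
  ]
}}

```text
clock: 11.7
tool_pos: [0.5444, -0.1732, 0.3112]
eef_rot: [0.976, 0.006, 0.216, -0.001]
contact_force: [4.7, 7.6, 0.9]
opening: 0.18
finger_force: 28.0
```

```bash
python3 arc.py; python3 - <<'E'
from h import *
for n in ['scene','wrist','top']:
    s,K,D,T=cam(n); save(s,n+'4.png'); P=cloud(s,K,D,T);x,y,z=np.moveaxis(P,-1,0)
    m=(z>.18)&(z<.32)&(x>.4)&(x<.6)&(((y>-.31)&(y<-.285))|((y<-.03)&(y>-.06)))&(abs((x-.398)*np.tan(.7)-(z-.15))<.035)
    p=P[m]
    if len(p)>30:
        k=np.polyfit(p[:,0],p[:,2],1); res=abs(np.polyval(k,p[:,0])-p[:,2]); p=p[res<.008]; k=np.polyfit(p[:,0],p[:,2],1); print(n,len(p),'lid deg',np.degrees(np.arctan(k[0])))
    m=(abs(z-.166)<.01)&(x>.5)&(x<.72)&(y>0)&(y<.13);p=P[m]
    if len(p)>30: c,sz,a=cv2.minAreaRect(p[:,:2].astype(np.float32)); print('tin',len(p),c,sz,a,np.percentile(p[:,2],[5,50,95]))
E
```

```text
11.7 [ 0.5444 -0.1732  0.3112] 0.17995382320527262 [4.7 7.6 0.9] [ 0.46  0.44 -0.25  2.04 -0.04  0.26 -1.26]
tool pitch 24.92 lid by pos 39.96 rad 0.2252660674923621
40 dp [-1.3 -0.   0.4] tw y 0.263
scene 508 lid deg 39.545129113543624
tin 823 (0.6177454590797424, 0.07981361448764801) (0.10086572170257568, 0.08985478430986404) 3.9435713291168213 [0.16117855 0.16656622 0.16982464]
wrist 12343 lid deg 40.01403187765791
tin 2862 (0.6374647617340088, 0.05167951062321663) (0.06488607823848724, 0.03376065567135811) 3.800306558609009 [0.15772424 0.16583477 0.16736527]
top 1333 lid deg 39.78305603585301
tin 696 (0.6162093281745911, 0.05951480567455292) (0.09964770823717117, 0.050537027418613434) 1.2052011489868164 [0.16051732 0.16533324 0.16894372]
```

View pics/scene4.png

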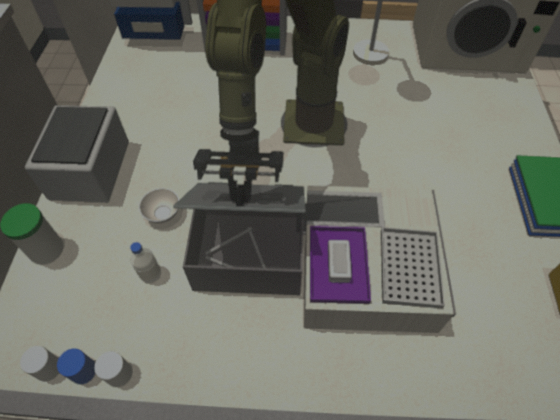

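The lid stands at about 40° (39.5–40.0° from three cameras), held by the fingers at (240,188). The tin lies in the purple tray at (340,260), and the bowl (160,207), bottle (145,262) and perforated tray (410,265) are undisturbed. One short settling row, then I hand in.

Call:
{"op": "step_arm", "data": {
  "motion": [
    {"dp": [0,0,0],"twist": [0,0,0],"hand": -0.9},
    {"dp": [0,0,0],"twist": [0,0,0],"hand": -0.9},
    {"dp": [0,0,0],"twist": [0,0,0],"hand": -0.9}
  ]
}}

```text
clock: 12.22
tool_pos: [0.5451, -0.1732, 0.3105]
eef_rot: [0.977, 0.006, 0.215, -0.001]
contact_force: [4.0, 7.5, 0.8]
opening: 0.178
finger_force: 28.0
```

```bash
python3 arc.py | head -2; python3 -c "
from plant import r
print(r.finish_job())"
```

```text
12.225 [ 0.5451 -0.1732  0.3105] 0.17780950338206045 [4.  7.5 0.8] [ 0.46  0.44 -0.25  2.03 -0.04  0.26 -1.26]
tool pitch 24.86 lid by pos 39.7 rad 0.22519447899683748
the job is handed in; nothing more can be done
None
```

I handed the job in at about 12 s on the clock: the tin lies flat in the purple tray, the fingers hold the bin lid at about 40°, and the perforated tray, bowl and bottle look unmoved; no verdict came back.

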